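Restock the filter tubs and zero the pick counter

TASK

Restock the two filter cartridges: stand the blue-capped one upright in the blue tub and the orange-capped one upright in the orange tub, in either order. They are brittle and you cannot know how full each tub is, so lower each one gently until you feel it stand on what is inside before you let go: no dropping, no ramming, no tipping over. When both are in, turn the pick counter's reset knob anticlockwise, back to its zero stop (white mark at the red tick), and let go, leaving the carton, jar and screwdriver where they are.

Things in the scene. Friction and masses are not known exactly. Their poses are not given: they have to be found in the camera images.
- fine_center (a point): brittle white ceramic filter cartridge standing on the bench: round body 50 mm in diameter, 135 mm tall, with a round blue grip cap 40 mm in diameter, 35 mm tall on top; 170 mm tall in all, 0.2 to 0.4 kg. Take it by the cap. Point: on the axis, half-way up (85 mm above the underside, 85 mm below the top); z up the axis to the cap
- coarse_center (a point): brittle white ceramic filter cartridge standing on the bench: round body 50 mm in diameter, 135 mm tall, with a round orange grip cap 40 mm in diameter, 35 mm tall on top; 170 mm tall in all, 0.2 to 0.4 kg. Take it by the cap. Point: on the axis, half-way up (85 mm above the underside, 85 mm below the top); z up the axis to the cap
- blue_tub_mouth (a point): opaque square open blue tub fixed to the bench, 100 x 100 mm outside, 92 x 92 inside, 140 mm tall. Holds stock under a flat springy board (3 N/mm, 10 mm travel) that cartridges stand on; its height is unknown, differs per tub, 20 to 80 mm above the bench, so a standing cartridge rises 50 mm or more above the rim. Point: centre of the mouth at rim height; x, y along the sides, z up
- orange_tub_mouth (a point): opaque square open orange tub fixed to the bench, 100 x 100 mm outside, 92 x 92 inside, 140 mm tall. Holds stock under a flat springy board (3 N/mm, 10 mm travel) that cartridges stand on; its height is unknown, differs per tub, 20 to 80 mm above the bench, so a standing cartridge rises 50 mm or more above the rim. Point: centre of the mouth at rim height; x, y along the sides, z up
- reset_knob_grip (a point): the black reset knob on top of the pick counter, a low grey box fixed to the bench (120 x 105 x 40 mm) with a white round dial; grip bar 42 mm long, 14 mm wide, from 46 to 84 mm above the bench. This point is on the knob's upright axis at grip height, 77 mm above the bench; its x axis runs along the grip bar as it stands now, z up
- reset_knob (a joint): angle of the reset knob in rad: 0 is the zero stop (bar along the box's long side), it starts between 0.7 and 1.4; it grows clockwise seen from above, so turn it anticlockwise to go back to zero. Light friction of about 0.04 N m holds it where it is left; hard stop at 0
- carton: bystander: loose brown cardboard carton 70 x 110 x 50 mm; origin at the centre of its underside
- jar: bystander: loose closed jar 60 mm in diameter, 80 mm tall; origin at the centre of its underside
- driver: bystander: loose screwdriver lying on the bench; origin at its middle, x along it to the tip

How it is judged:
On the way, in this order (a step that is already met when the one before it is completed fails the run):
1. one cartridge stands in the tub of its colour, let go and at rest (((horizontal distance between fine_center and blue_tub_mouth below 0.04 m and z of fine_center in the frame of blue_tub_mouth below 0.04 m and angle between fine_center's own z axis and vertical below 0.2 rad and linear speed of fine below 0.02 m/s and contact force between the fingers and fine below 0.1 N) or (horizontal distance between coarse_center and orange_tub_mouth below 0.04 m and z of coarse_center in the frame of orange_tub_mouth below 0.04 m and angle between coarse_center's own z axis and vertical below 0.2 rad and linear speed of coarse below 0.02 m/s and contact force between the fingers and coarse below 0.1 N))), for 0.2 s.
2. both cartridges stand in the tubs of their colour, let go and at rest (horizontal distance between fine_center and blue_tub_mouth below 0.04 m and z of fine_center in the frame of blue_tub_mouth below 0.04 m and angle between each of fine_center, coarse_center's own z axis and vertical below 0.2 rad and linear speed of each of fine, coarse below 0.02 m/s and contact force between the fingers and fine below 0.1 N and horizontal distance between coarse_center and orange_tub_mouth below 0.04 m and z of coarse_center in the frame of orange_tub_mouth below 0.04 m and contact force between the fingers and coarse below 0.1 N), for 0.2 s.
3. the reset knob is back at its zero stop (value of joint reset_knob below 0.07 rad), for 0.2 s.
At the end, for the whole second after the job is handed in: Each cartridge stands in the tub of its own cap colour (axis within 40 mm of the tub's centre, its middle less than 40 mm above the rim, within 0.2 rad of upright), at rest and let go, and the reset knob is within 0.07 rad of its zero stop (all of step 2 and value of joint reset_knob below 0.07 rad); the robot touches nothing.
It fails at once if a cartridge falls freely (faster than 0.45 m/s while not held: a drop of about 10 mm) ((linear speed of fine above 0.45 m/s and contact force between the fingers and fine below 0.1 N) or (linear speed of coarse above 0.45 m/s and contact force between the fingers and coarse below 0.1 N)).
It fails at once if a cartridge is rammed (more than 45 N) against a tub or what is in it (contact force between any of fine, coarse and blue_tub above 45 N or contact force between any of fine, coarse and orange_tub above 45 N).
It fails at once if a cartridge is tipped over (more than 0.6 rad from upright) (angle between any of fine_center, coarse_center's own z axis and vertical above 0.6 rad).
It fails at once if the carton, jar or screwdriver is moved more than 30 mm (distance of any of carton, jar, driver from where it was at the start of the episode above 0.03 m).
It also fails if it takes over 69 s, if anything falls off the work surface, if the arm or the gripper's body presses on something with over 40 N, if the wrist force passes 120 N, or if a joint passes its speed limit or range.

ROBOT

A 6-joint arm with a two-finger parallel gripper is mounted at the origin on the work surface. World frame = base frame: x ahead of the robot, y to its left, z up, the work surface at z = 0. Lengths are in m, angles in rad, forces in N, time in s.
With the tool pointing down it reaches from about 0.35 to 0.85 m from the base axis. Payload 8.1 kg.
Tool frame: the origin (TCP) lies at the very end of the fingers, on their centre line; the grasp point (between the pads) lies 19 mm behind it; z points along the fingers, y is the direction in which the jaws open and shut (so a half turn about z gives the same grasp; the last joint's range is limited). The gripper opens to 93 mm and grips with 3 to 60 N. Pads are 15 mm wide; open, the fingers measure 128 mm over their backs; the gripper's body (75 mm by 188 mm) begins 65 mm behind the grasp point.
Start: joints at [-1.295, 0.13, 1.488, -0, 1.523, -0.085], TCP at [0.212, -0.561, 0.219] pointing down, gripper open.
Joint ranges: [-2.96, 2.96], [-0.89, 2.26], [0.02, 2.5], [-1.34, 4.48], [0, 2.73], [-2.66, 2.66]. Speed limits (rad/s): [2.39, 2.39, 2.79, 3.14, 3.14, 3.14].

INTERFACE

Orientations are given as a rotation vector (axis times angle).
In Python, from plant import read_state, read_camera, close_job gives the robot as it stands.
- The arm moves only by the tool jog_arm, never from a script. Its argument "motion" is one flat list of numbers, 7 for each row, row after row: the opening, from 0 (shut) to 1 (fully open), then the shift along the tool's x, y, z scaled (see below), then the turn, a rotation vector about the tool's x, y, z scaled (see below). A call has 1 to 8 rows; each row is the pose to reach, as a shift and turn from the pose measured when the call began, along the tool's axes at that moment; what a row does not reach only later rows make up. The controller multiplies each number of a shift by 0.5 m and each number of a turn by 90 degrees. A row lasts 1/10 s, in which the tool goes at most 50 mm and 8.59 degrees, less where a joint would pass 70% of its speed; a pose out of reach is approached as far as the arm can. A call with a number of a shift or a turn outside -1 to 1 is refused whole. A call with a gripper value outside its range is refused whole. The fingers move at their own pace and stop on an object; "grip_force" is the grip in N (left out, the last holds). Time passes only in rows, so rows that repeat a pose let the fingers close. It gives the time, the measured TCP pose, the force and the opening at its end, in the units of the state.
- read_state(): the state, without advancing time (a new reading comes with each control period).
- read_camera(name): name is "side" or "top"; returns a dict with "frame" (400x640x3 uint8, red, green, blue), "vertical_fov" (degrees; the focal length in pixels is half the picture's height over the tangent of half this angle, whatever the lens; pixels are square), "cx", "cy" (the principal point, pixels), "world_from_camera" (4x4, takes a point from camera to world coordinates). Camera axes: x right, y down, z forward; pixel columns grow to the right and rows downward; lengths in m; the calibration is good to about 2 mm. A picture is of the moment at which its call begins. There is no depth.
- close_job(): hands the job in, once; it reports no verdict.
The state is a dict: "t": time; "q": joint angles; "dq": joint speeds; "joint_torque": joint torques, N m; "tool_pos": TCP position; "orientation": TCP orientation; "force": force on the tool from outside, world axes, zero at the start; "wrist_torque": the same for the moment, N m; "opening": finger opening in m.
Only numpy, scipy, OpenCV 4.12 (cv2) and the standard library are available. Lean on these libraries where they do the work, as an engineer would, in place of code of your own. Each camera call takes 0.05 s, during which the arm holds its last target.

## Working session

There is one attempt and no reset: what is moved stays moved. The work goes in short steps, Python scripts to look and compute and a tool call to move; the robot and the scene stay as the last step left them, time stands still between calls to the robot, and variables do not carry over. Pictures are saved under pics/ and viewed, and the job is handed in when it is done.

Besides the shell and the picture viewer there is one more tool, called after ">>>" by a JSON object that holds its "name" and its "arguments". jog_arm: Moves the arm, as the interface text tells. Its arguments: {"type":"object","properties":{"motion":{"type":"array","items":{"type":"number"}},"grip_force":{"type":"number"}},"required":["motion"]}

```bash
mkdir -p pics; ls
python3 - <<'E'
from plant import *
import cv2
s=read_state()
for k,v in s.items(): print(k,v)
for n in("side","top"):
    c=read_camera(n); cv2.imwrite(f"pics/{n}0.png",c["frame"][:,:,::-1]); print(n,c["vertical_fov"],c["cx"],c["cy"],c["world_from_camera"])
E
```

```text
pics
t 0.0
q [-1.29536443e+00  1.31132711e-01  1.48928997e+00 -1.58232825e-05
  1.52301646e+00 -8.53896539e-02]
dq [5.74078924e-05 4.02021178e-04 4.37528998e-04 9.88613907e-04
 1.76649615e-03 2.52214348e-03]
joint_torque [ 2.63576017e-03 -5.59845006e+01 -4.91755557e+01  7.70347752e-02
  3.55143403e-02 -1.79013441e-04]
tool_pos [ 0.21168822 -0.56079478  0.21759859]
orientation [-3.08879774e+00 -5.63379210e-01  2.99728789e-04]
force [ 0.10967195  0.55057726 -0.25469003]
wrist_torque [-0.02096298 -0.00436072 -0.01056639]
opening 0.0930569229515651
side 53.792114415766214 321.9247796345469 195.8953596805135 [[ 0.9940974  -0.08431717  0.06827126  0.55718933]
 [-0.1082582  -0.72970891  0.67513338 -0.66497005]
 [-0.00710719 -0.67853926 -0.73452976  0.84374479]
 [ 0.          0.          0.          1.        ]]
top 56.657333907590704 322.6062314229763 199.54782231649602 [[ 0.02576215 -0.9954033   0.09224193  0.53838257]
 [-0.99957154 -0.0243673   0.01621628  0.00974948]
 [-0.01389405 -0.09262017 -0.99560457  1.08169707]
 [ 0.          0.          0.          1.        ]]
```

View pics/side0.png

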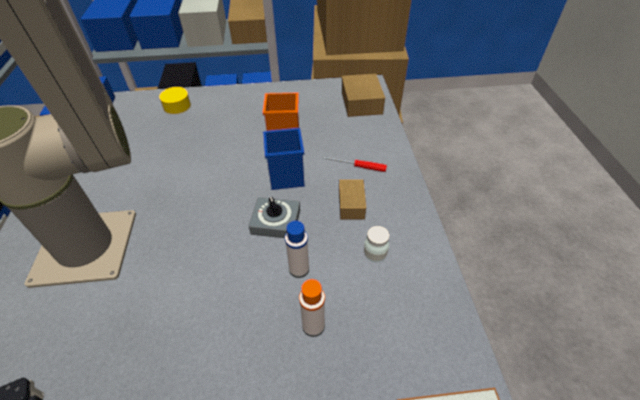

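View pics/top0.png

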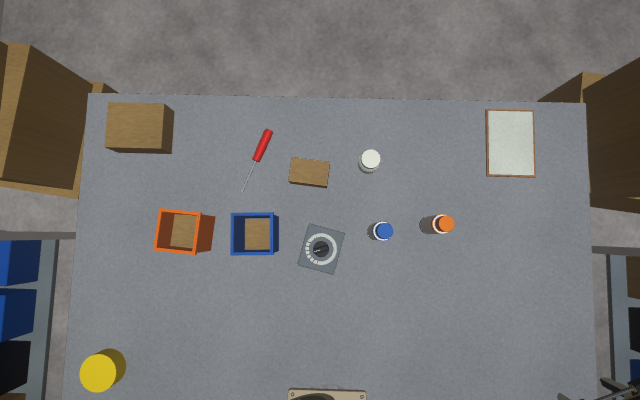

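The top view shows the blue cap at (383,231), orange cap at (444,224), blue tub at (253,234), orange tub at (178,232), and the counter knob at (321,249). The carton (310,172), jar (370,160) and driver (262,150) all lie further out from the robot. Next I'll measure these properly.

```bash
cat > h.py <<'E'
from plant import *
import cv2, numpy as np
def cam(n):
    c=read_camera(n); c["f"]=200/np.tan(np.radians(c["vertical_fov"]/2)); c["hsv"]=cv2.cvtColor(c["frame"],cv2.COLOR_RGB2HSV); return c
def ray(c,u,v):
    T=c["world_from_camera"]; d=T[:3,:3]@np.array([(u-c["cx"])/c["f"],(v-c["cy"])/c["f"],1]); return T[:3,3],d
def onplane(c,u,v,z):
    o,d=ray(c,u,v); return o+d*(z-o[2])/d[2]
def cross(c1,p1,c2,p2):
    o1,d1=ray(c1,*p1);o2,d2=ray(c2,*p2)
    s=np.linalg.lstsq(np.stack([d1,-d2],1),o2-o1,rcond=None)[0]
    a=o1+d1*s[0];b=o2+d2*s[1];return (a+b)/2,np.linalg.norm(a-b)
def proj(c,p):
    T=c["world_from_camera"];q=T[:3,:3].T@(np.array(p)-T[:3,3]);return q[:2]/q[2]*c["f"]+[c["cx"],c["cy"]]
MB=((100,120,40),(125,255,255)); MO=((3,170,120),(14,255,255))
def blobs(c,m,roi,amin=60):
    k=cv2.inRange(c["hsv"],*m); z=np.zeros_like(k); x0,y0,x1,y1=roi; z[y0:y1,x0:x1]=k[y0:y1,x0:x1]
    cs,_=cv2.findContours(z,cv2.RETR_EXTERNAL,cv2.CHAIN_APPROX_NONE)
    return [x for x in cs if cv2.contourArea(x)>amin]
E
python3 - <<'E'
from h import *
t=cam("top");s=cam("side")
for nm,m in(("blue",MB),("orange",MO)):
    for c,n,roi in((t,"top",(130,190,480,270)),(s,"side",(240,85,345,320))):
        for b in blobs(c,m,roi):
            x=cv2.minAreaRect(b); (u,v),r=cv2.minEnclosingCircle(b)
            print(nm,n,"area",cv2.contourArea(b),"rect",np.round(x[0],1),np.round(x[1],1),round(x[2]),"circ",round(u,1),round(v,1),round(r,1),cv2.boundingRect(b), cv2.approxPolyDP(b,3,True)[:,0].tolist())
T=cv2.resize(t["frame"][200:290,280:370],None,fx=6,fy=6,interpolation=cv2.INTER_CUBIC)
cv2.imwrite("pics/knob_t.png",T[:,:,::-1])
S=cv2.resize(s["frame"][85:345,240:345],None,fx=2.2,fy=2.2,interpolation=cv2.INTER_CUBIC)
cv2.imwrite("pics/s_zoom.png",S[:,:,::-1])
S=cv2.resize(t["frame"][195:270,140:290],None,fx=5,fy=5,interpolation=cv2.INTER_CUBIC)
cv2.imwrite("pics/tubs.png",S[:,:,::-1])
E
```

```text
blue top area 180.0 rect [384.5 230.5] [15. 15.] 90 circ 384.3 230.5 8.1 (377, 223, 16, 16) [[383, 223], [377, 227], [377, 234], [386, 238], [392, 230]]
blue top area 1871.0 rect [253.5 233. ] [42. 47.] 90 circ 252.3 234.0 30.0 (230, 212, 48, 43) [[277, 217], [272, 212], [231, 213], [230, 254], [272, 254], [277, 250]]
blue side area 280.5 rect [294.5 230.5] [21. 17.] 90 circ 295.5 230.7 10.8 (286, 220, 18, 22) [[291, 221], [286, 228], [289, 238], [299, 241], [303, 225]]
blue side area 1978.0 rect [284.6 158.2] [58.2 38.9] 84 circ 284.1 157.7 33.2 (263, 128, 41, 61) [[299, 128], [263, 132], [272, 188], [303, 185]]
orange top area 169.5 rect [446.  223.5] [15. 14.] 90 circ 445.9 223.2 8.1 (439, 216, 15, 16) [[441, 217], [439, 226], [448, 231], [453, 221], [448, 216]]
orange top area 1704.0 rect [176.8 231. ] [42.4 43.2] 8 circ 176.5 231.0 29.6 (153, 209, 48, 46) [[159, 209], [153, 249], [195, 254], [200, 213]]
orange side area 330.0 rect [311.  291.5] [23. 18.] 90 circ 311.0 291.3 12.0 (302, 280, 19, 24) [[307, 280], [302, 292], [307, 302], [314, 303], [320, 285]]
orange side area 1074.5 rect [280. 111.] [36. 34.] 90 circ 281.5 110.6 23.4 (263, 93, 35, 37) [[265, 94], [263, 113], [267, 129], [296, 126], [297, 93]]
```

View pics/knob_t.png

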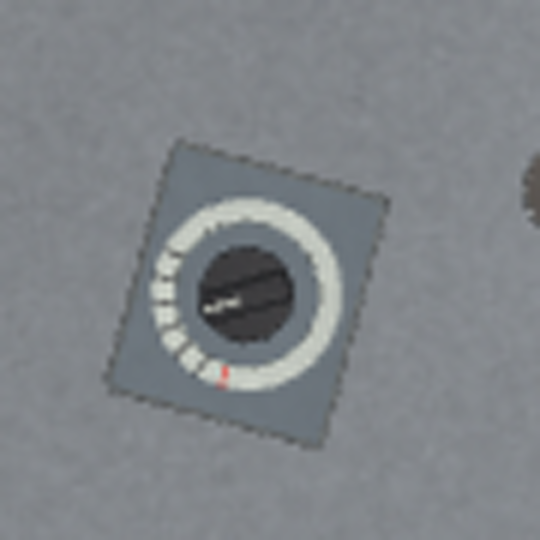

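View pics/tubs.png

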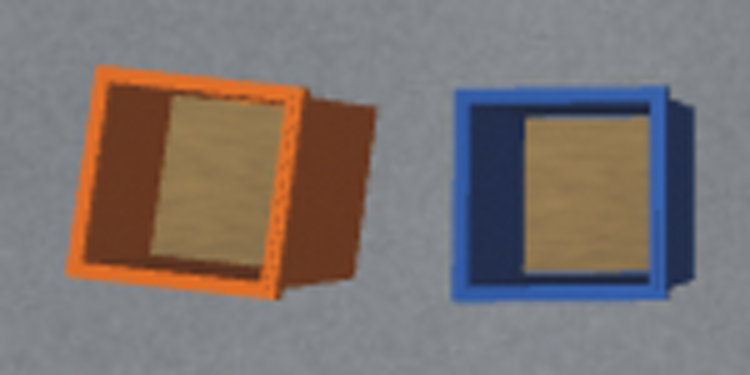

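Run:
```python
from h import *
t=cam("top");s=cam("side")
# cap centre from both views (body middle of cap z~0.1525 side; top face .17)
for nm,pt,ps in(("blue",(384,230.5),(295,230.7)),("orange",(445.7,223.3),(311,291.5))):
    print(nm,"top plane.17",onplane(t,*pt,.168).round(4),"side plane .1525",onplane(s,*ps,.1525).round(4),"cross",cross(t,pt,s,ps))
print("blue rim TL BL BR TR",[onplane(t,u+.0,v,.14).round(4).tolist() for u,v in((231,213),(230,254),(273,254.5),(272.5,212.5))])
print("orange rim",[onplane(t,u,v,.14).round(4).tolist() for u,v in((159,209),(153,249),(195,254),(201,213))])
```

```text
blue top plane.17 [ 0.5506 -0.1277  0.168 ] side plane .1525 [ 0.551  -0.1268  0.1525] cross (array([ 0.55092471, -0.12946948,  0.15591062]), np.float64(0.00030430982537462537))
orange top plane.17 [ 0.572  -0.2781  0.168 ] side plane .1525 [ 0.5728 -0.2795  0.1525] cross (array([ 0.57258048, -0.28175233,  0.15646531]), np.float64(0.0002342589637713295))
blue rim TL BL BR TR [[0.5855, 0.2577, 0.14], [0.4819, 0.2552, 0.14], [0.4836, 0.1465, 0.14], [0.5894, 0.1518, 0.14]]
orange rim [[0.5911, 0.4431, 0.14], [0.4893, 0.4516, 0.14], [0.4796, 0.3439, 0.14], [0.5836, 0.3345, 0.14]]
```

Run:
```python
from h import *
t=cam("top");s=cam("side")
def zt(X,Y): return 140+(X+.5)/5-.5,195+(Y+.5)/5-.5
def zk(X,Y): return 280+(X+.5)/6-.5,200+(Y+.5)/6-.5
for nm,C in(("blue",[(456,90),(667,87),(665,300),(452,300)]),("blue in",[(470,103),(650,103),(650,283),(468,286)]),("orange",[(100,66),(307,88),(280,300),(66,275)]),("orange in",[(108,84),(288,102),(265,278),(84,262)])):
    P=np.array([onplane(t,*zt(*c),.14) for c in C]); d=P[1]-P[0]; e=P[3]-P[0]
    print(nm,P.mean(0).round(4),"sides",[round(np.linalg.norm(P[i]-P[i-1])*1e3) for i in range(4)],"yaw",np.degrees(np.arctan2(e[1],e[0]))%90, "side px",proj(s,P.mean(0)).round(1))
P=np.array([onplane(t,*zk(*c),.04) for c in((180,140),(390,200),(323,448),(107,383))])
print("box",P.mean(0).round(4),[round(np.linalg.norm(P[i]-P[i-1])*1e3) for i in range(4)],"long",np.degrees(np.arctan2(*(P[3]-P[0])[1::-1])))
print("dial",onplane(t,*zk(247.5,294.5),.043).round(4))
# bar
a=onplane(t,*zk(203,293),.084);b=onplane(t,*zk(282,268),.084);print("bar up",a.round(4),b.round(4),np.degrees(np.arctan2(*(b-a)[1::-1])))
k=cv2.inRange(t["hsv"],(0,0,0),(180,255,75));z=k*0;z[235:265,305:337]=k[235:265,305:337]
M=cv2.moments(z,True);print("dark centroid",M["m10"]/M["m00"],M["m01"]/M["m00"],onplane(t,M["m10"]/M["m00"],M["m01"]/M["m00"],.06).round(4))
Z=cv2.resize(t["frame"][235:265,305:337],None,fx=18,fy=18,interpolation=cv2.INTER_CUBIC)
cv2.imwrite("pics/knobz.png",np.clip(Z[:,:,::-1].astype(float)*1.8,0,255))
Z=cv2.resize(s["frame"][190:240,245:305],None,fx=10,fy=10,interpolation=cv2.INTER_CUBIC)
cv2.imwrite("pics/knobs.png",np.clip(Z[:,:,::-1].astype(float)*1.5,0,255))
Z=cv2.resize(s["frame"][85:195,250:315],None,fx=5,fy=5,interpolation=cv2.INTER_CUBIC)
cv2.imwrite("pics/tubss.png",Z[:,:,::-1])
```

```text
blue [0.5352 0.2029 0.14  ] sides [106, 108, 107, 108] yaw 1.700275378247028 side px [282.3 140.8]
blue in [0.5354 0.2031 0.14  ] sides [92, 92, 91, 92] yaw 2.125899771960235 side px [282.3 140.7]
orange [0.5364 0.3927 0.14  ] sides [107, 107, 108, 110] yaw 84.49855426617935 side px [280.2 102.1]
orange in [0.5367 0.3937 0.14  ] sides [91, 93, 90, 93] yaw 86.05280707551609 side px [280.3 101.9]
box [0.4985 0.027  0.04  ] [117, 102, 118, 104] long 164.89116304359538
dial [0.4975 0.0281 0.043 ]
bar up [0.4993 0.0471 0.084 ] [0.5112 0.0123 0.084 ] -71.06034419845808
dark centroid 320.64324324324326 248.59459459459458 [0.4983 0.0283 0.06  ][ WARN:0@1.041] global loadsave.cpp:1063 imwrite_ Unsupported depth image for selected encoder is fallbacked to CV_8U.
```

View pics/knobz.png

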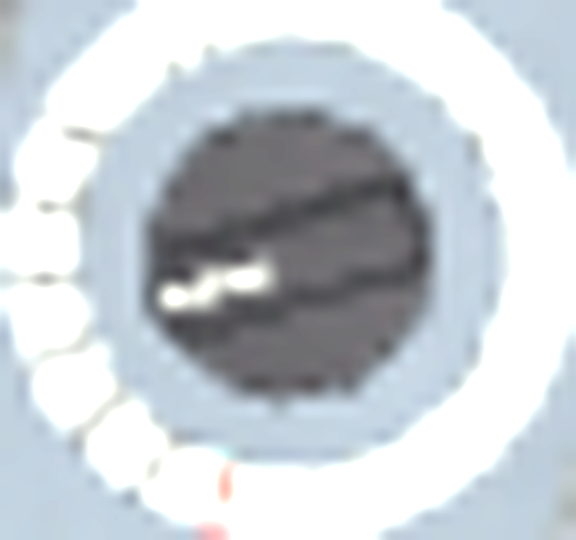

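View pics/tubss.png

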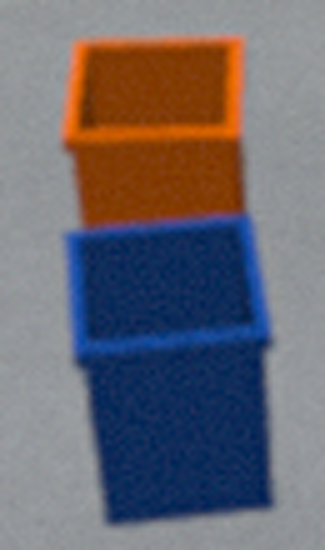

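View pics/knobs.png

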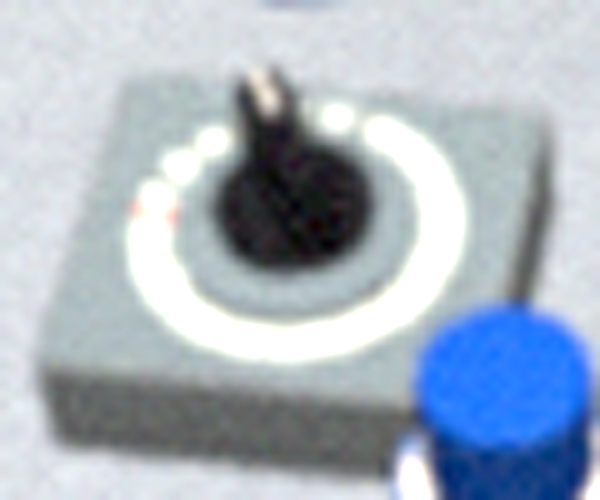

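Two views agree within about 2 mm:

| Item | Measured position or angle |
|---|---|
| Blue cartridge | (.551, −.1285) |
| Orange cartridge | (.5725, −.280) |
| Blue tub | (.5353, .203), inner size 92 mm ✓ |
| Orange tub | (.5366, .393), inner size 92 mm ✓ |
| Knob axis | (.498, .028) |
| Knob bar yaw | ≈ 105.5° |
| Knob zero yaw | ≈ 165°, so about 1.04 rad to turn |

I'll do the orange one first.

```bash
cat >> h.py <<'E'
from scipy.spatial.transform import Rotation as Ro
def go(x,y,z,yaw=None):
    s=read_state(); R=Ro.from_rotvec(s["orientation"]); M=R.as_matrix()
    p=s["tool_pos"]; yw=np.degrees(np.arctan2(M[1,0],M[0,0]))
    if yaw is None: yaw=yw
    a=np.radians(yaw); T=np.array([[np.cos(a),np.sin(a),0],[np.sin(a),-np.cos(a),0],[0,0,-1]])
    d=M.T@(np.array([x,y,z])-p)/.5; r=Ro.from_matrix(M.T@T).as_rotvec()/(np.pi/2)
    print("t",round(s["t"],2),"pos",p.round(4),"yaw",round(yw,1),"tilt",round(np.degrees(np.arccos(-M[2,2])),2),"F",s["force"].round(2),"open",round(s["opening"],4),"q6",round(s["q"][5],2))
    print("shift",d.round(4),"dist",round(np.linalg.norm(d)*.5,3),"turn",r.round(4))
E
python3 -c "
from h import *
go(.5725,-.280,.215,20)"
```

```text
t 0.4 pos [ 0.2118 -0.5613  0.2185] yaw 20.7 tilt 0.02 F [-0.38  0.36  0.14] open 0.0929 q6 -0.09
shift [ 0.8735 -0.2717  0.0071] dist 0.457 turn [-0.0002 -0.      0.0075]
```

>>> {"name": "jog_arm", "arguments": {"motion": [1,0.1,-0.03,0,0,0,0,1,0.2,-0.06,0,0,0,0,1,0.3,-0.09,0,0,0,0,1,0.4,-0.12,0,0,0,0,1,0.5,-0.155,0,0,0,0,1,0.6,-0.186,0,0,0,0,1,0.7,-0.217,0,0,0,0,1,0.8,-0.248,0,0,0,0], "grip_force": 25}}

```text
t: 1.2
tool_pos: [0.5289, -0.3142, 0.2188]
orientation: [3.09, 0.564, 0.0]
force: [-0.0, -0.5, 0.8]
opening: 0.093
```

```bash
python3 -c "
from h import *
go(.5725,-.280,.215,20)"
```

```text
t 1.2 pos [ 0.5289 -0.3142  0.2188] yaw 20.7 tilt 0.02 F [-0.02 -0.47  0.83] open 0.093 q6 0.59
shift [ 0.1058 -0.0331  0.0076] dist 0.056 turn [ 0.0002 -0.0002  0.0075]
```

>>> {"name": "jog_arm", "arguments": {"motion": [1,0.08,-0.025,0,0,0,0,1,0.106,-0.033,0,0,0,0,1,0.106,-0.033,0.02,0,0,0,1,0.106,-0.033,0.06,0,0,0,1,0.106,-0.033,0.1,0,0,0,1,0.106,-0.033,0.135,0,0,0,1,0.106,-0.033,0.154,0,0,0,1,0.106,-0.033,0.154,0,0,0]}}

```text
t: 2.0
tool_pos: [0.5704, -0.2806, 0.1394]
orientation: [-3.089, -0.561, 0.004]
force: [0.4, 1.0, -0.6]
opening: 0.0931
```

Run:
```python
from h import *
go(.5725,-.280,.142)
s=cam("side");t=cam("top")
a=cv2.resize(s["frame"][200:360,240:400],None,fx=3,fy=3);b=cv2.resize(t["frame"][150:280,370:500],(480,480))
cv2.imwrite("pics/g1.png",np.hstack([a,b])[:,:,::-1][:, :800] if 0 else cv2.resize(np.hstack([a,b]),(800,400))[:,:,::-1])
```

```text
t 2.0 pos [ 0.5704 -0.2806  0.1394] yaw 20.6 tilt 0.2 F [ 0.37  0.98 -0.58] open 0.0931 q6 0.67
shift [ 0.0043  0.0003 -0.0052] dist 0.003 turn [-0.0016  0.0015 -0.    ]
```

View pics/g1.png

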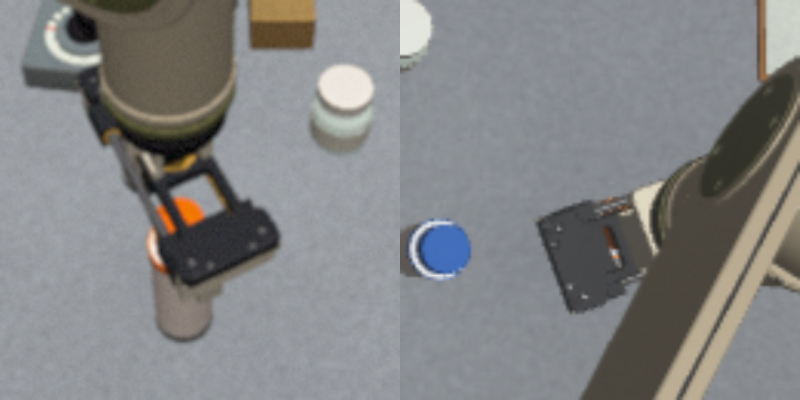

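The cap sits between the two fingers and the TCP is a little above the shoulder. Closing now.

>>> {"name": "jog_arm", "arguments": {"motion": [1,0.003,0,-0.004,0,0,0,0,0.003,0,-0.004,0,0,0,0,0.003,0,-0.004,0,0,0,0,0.003,0,-0.004,0,0,0,0,0.003,0,-0.004,0,0,0,0,0.003,0,-0.004,0,0,0,0,0.003,0,-0.004,0,0,0,0,0.003,0,-0.004,0,0,0], "grip_force": 30}}

```text
t: 2.9
tool_pos: [0.5736, -0.2803, 0.1441]
orientation: [3.09, 0.562, 0.0]
force: [-0.1, -0.6, 0.7]
opening: 0.0415
```

Run:
```python
from h import *
go(.5725,-.280,.142)
```

```text
t 2.9 pos [ 0.5736 -0.2803  0.1441] yaw 20.6 tilt 0.03 F [-0.12 -0.55  0.65] open 0.0415 q6 0.68
shift [-0.0018 -0.0013  0.0043] dist 0.002 turn [ 0.0003 -0.0001 -0.    ]
```

>>> {"name": "jog_arm", "arguments": {"motion": [0,0,0,0,0,0,0,0,0,0,0,0,0,0,0,0,0,0,0,0,0]}}

```text
t: 3.2
tool_pos: [0.5736, -0.2803, 0.1441]
orientation: [3.091, 0.562, 0.0]
force: [0.0, -0.0, 0.2]
opening: 0.0392
```

>>> {"name": "jog_arm", "arguments": {"motion": [0,0,0,-0.01,0,0,0,0,0,0,-0.03,0,0,0,0,0,0,-0.06,0,0,0,0,0,0,-0.06,0,0,0,0,0,0,-0.06,0,0,0]}}

```text
t: 3.7
tool_pos: [0.5742, -0.2807, 0.1755]
orientation: [3.089, 0.562, 0.003]
force: [0.3, 0.4, -2.9]
opening: 0.0395
```

Run:
```python
from h import *
go(.536,.2,.33,20.6)
s=cam("side")
cv2.imwrite("pics/g2.png",cv2.resize(s["frame"][180:360,220:400],None,fx=3,fy=3)[:,:,::-1])
```

```text
t 3.7 pos [ 0.5742 -0.2807  0.1755] yaw 20.6 tilt 0.16 F [ 0.34  0.37 -2.94] open 0.0395 q6 0.68
shift [ 0.2674 -0.926  -0.3107] dist 0.506 turn [ 0.0014 -0.001   0.0001]
```

View pics/g2.png

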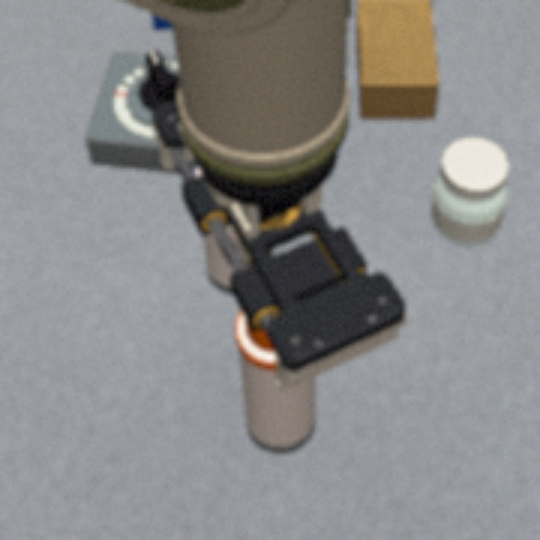

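The orange cartridge is held (about 3 N) and lifted clear. Next I raise it above everything else and then carry it.

>>> {"name": "jog_arm", "arguments": {"motion": [0,0,0,-0.03,0,0,0,0,0,0,-0.08,0,0,0,0,0,0,-0.14,0,0,0,0,0,0,-0.2,0,0,0,0,0,0,-0.26,0,0,0,0,0,0,-0.31,0,0,0,0,0,0,-0.335,0,0,0,0,0,0,-0.34,0,0,0], "grip_force": 40}}

```text
t: 4.55
tool_pos: [0.5741, -0.2806, 0.347]
orientation: [3.088, 0.562, 0.005]
force: [1.0, 0.4, -3.8]
opening: 0.0395
```

Run:
```python
from h import *
go(.54,.0,.345,20.6)
go(.5366,.393,.345,20.6)
```

```text
t 4.55 pos [ 0.5741 -0.2806  0.347 ] yaw 20.6 tilt 0.26 F [ 1.03  0.35 -3.84] open 0.0395 q6 0.68
shift [ 0.1337 -0.5493  0.0023] dist 0.283 turn [ 0.0023 -0.0018  0.0002]
t 4.55 pos [ 0.5741 -0.2806  0.347 ] yaw 20.6 tilt 0.26 F [ 1.03  0.35 -3.84] open 0.0395 q6 0.68
shift [ 4.0410e-01 -1.2874e+00  3.0000e-04] dist 0.675 turn [ 0.0023 -0.0018  0.0002]
```

>>> {"name": "jog_arm", "arguments": {"motion": [0,0.01,-0.035,0,0,0,0,0,0.025,-0.1,0,0,0,0,0,0.045,-0.18,0,0,0,0,0,0.065,-0.26,0,0,0,0,0,0.085,-0.34,0,0,0,0,0,0.105,-0.42,0,0,0,0,0,0.12,-0.5,0,0,0,0,0,0.134,-0.55,0,0,0,0]}}

```text
t: 5.35
tool_pos: [0.5383, 0.0038, 0.3444]
orientation: [3.089, 0.565, 0.001]
force: [0.8, -0.7, -3.1]
opening: 0.0391
```

Run:
```python
from h import *
go(.5366,.393,.345,20.6)
```

```text
t 5.35 pos [0.5383 0.0038 0.3444] yaw 20.7 tilt 0.1 F [ 0.76 -0.72 -3.11] open 0.0391 q6 1.12
shift [ 0.2724 -0.7291 -0.0021] dist 0.389 turn [ 0.001  -0.0004  0.0015]
```

>>> {"name": "jog_arm", "arguments": {"motion": [0,0.02,-0.05,0,0,0,0,0,0.05,-0.13,0,0,0,0,0,0.09,-0.23,0,0,0,0,0,0.13,-0.33,0,0,0,0,0,0.165,-0.43,0,0,0,0,0,0.2,-0.53,0,0,0,0,0,0.235,-0.63,0,0,0,0,0,0.26,-0.7,0,0,0,0]}}

```text
t: 6.15
tool_pos: [0.5343, 0.3756, 0.3419]
orientation: [3.088, 0.566, -0.003]
force: [1.1, -0.1, -3.3]
opening: 0.0394
```

Run:
```python
from h import *
go(.5366,.393,.345,20.6)
```

```text
t 6.15 pos [0.5343 0.3756 0.3419] yaw 20.8 tilt 0.17 F [ 1.11 -0.13 -3.28] open 0.0394 q6 1.74
shift [ 0.0167 -0.0308 -0.0064] dist 0.018 turn [0.0012 0.0015 0.0018]
```

>>> {"name": "jog_arm", "arguments": {"motion": [0,0.0167,-0.031,0,0,0,0,0,0.0167,-0.031,0,0,0,0,0,0.0167,-0.031,0,0,0,0]}}

```text
t: 6.45
tool_pos: [0.5355, 0.3932, 0.3396]
orientation: [3.086, 0.567, -0.008]
force: [0.8, -0.7, -2.6]
opening: 0.0392
```

Run:
```python
from h import *
go(.5366,.393,.345,20.6)
s=cam("side");t=cam("top")
a=cv2.resize(s["frame"][0:160,200:360],(400,400));b=cv2.resize(t["frame"][160:300,110:250],(400,400))
cv2.imwrite("pics/p1.png",np.hstack([a,b])[:,:,::-1])
```

```text
t 6.45 pos [0.5355 0.3932 0.3396] yaw 20.8 tilt 0.37 F [ 0.77 -0.7  -2.61] open 0.0392 q6 1.76
shift [ 0.0019  0.0013 -0.0107] dist 0.005 turn [0.0019 0.0036 0.0027]
```

View pics/p1.png

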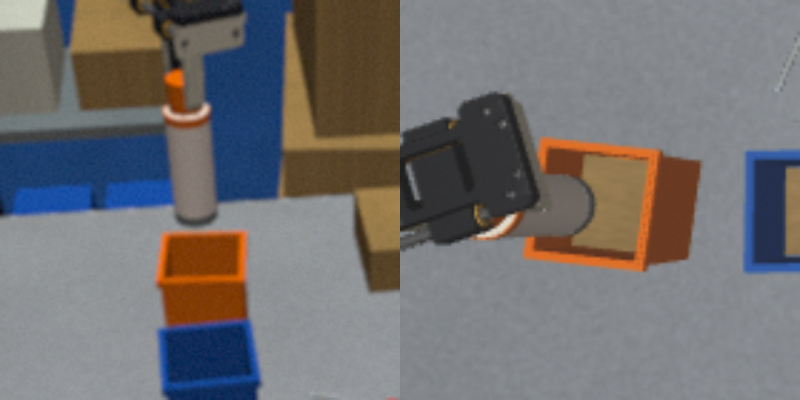

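Run:
```python
from h import *
t=cam("top")
def zt(X,Y): return 140+(X+.5)/5-.5,195+(Y+.5)/5-.5
for nm,p,yw in(("blue",(525,193),.249),("orange",(162,175),.439)):
    o,d=ray(t,*zt(*p)); k=(yw-o[1])/d[1]; print(nm,(o+k*d).round(3), "if 2mm gap:",(o+d*(yw-.002-o[1])/d[1]).round(3))
go(.5366,.393,.235,20.6)
```

```text
blue [0.535 0.249 0.013] if 2mm gap: [0.535 0.247 0.022]
orange [0.54  0.439 0.062] if 2mm gap: [0.54  0.437 0.067]
t 6.6 pos [0.5366 0.3919 0.3416] yaw 20.7 tilt 0.21 F [-0.13 -0.33 -2.65] open 0.0396 q6 1.76
shift [ 0.0013 -0.0026  0.2132] dist 0.107 turn [0.0014 0.0018 0.001 ]
```

>>> {"name": "jog_arm", "arguments": {"motion": [0,0.001,-0.0025,0.02,0,0,0,0,0.001,-0.0025,0.055,0,0,0,0,0.001,-0.0025,0.095,0,0,0,0,0.001,-0.0025,0.135,0,0,0,0,0.001,-0.0025,0.17,0,0,0,0,0.001,-0.0025,0.19,0,0,0,0,0.001,-0.0025,0.2,0,0,0,0,0.001,-0.0025,0.205,0,0,0]}}

```text
t: 7.4
tool_pos: [0.5366, 0.3926, 0.239]
orientation: [3.088, 0.563, -0.004]
force: [-0.2, -0.1, -2.4]
opening: 0.0394
```

Run:
```python
from h import *
go(.5366,.393,.21,20.6)
```

```text
t 7.4 pos [0.5366 0.3926 0.239 ] yaw 20.7 tilt 0.21 F [-0.17 -0.11 -2.44] open 0.0394 q6 1.77
shift [ 0.0005 -0.001   0.058 ] dist 0.029 turn [0.0014 0.0018 0.0006]
```

>>> {"name": "jog_arm", "arguments": {"motion": [0,0,-0.001,0.005,0,0,0,0,0,-0.001,0.01,0,0,0,0,0,-0.001,0.015,0,0,0,0,0,-0.001,0.02,0,0,0]}}

```text
t: 7.8
tool_pos: [0.5366, 0.3931, 0.2292]
orientation: [3.088, 0.563, -0.003]
force: [0.1, 0.2, -3.6]
opening: 0.0396
```

>>> {"name": "jog_arm", "arguments": {"motion": [0,0,0,0.004,0,0,0,0,0,0,0.008,0,0,0,0,0,0,0.012,0,0,0,0,0,0,0.012,0,0,0]}}

```text
t: 8.2
tool_pos: [0.5363, 0.393, 0.2227]
orientation: [3.088, 0.563, -0.004]
force: [0.0, 0.3, -4.3]
opening: 0.0393
```

>>> {"name": "jog_arm", "arguments": {"motion": [0,0,0,0.004,0,0,0,0,0,0,0.008,0,0,0,0,0,0,0.011,0,0,0,0,0,0,0.011,0,0,0]}}

```text
t: 8.6
tool_pos: [0.5362, 0.3929, 0.2168]
orientation: [3.088, 0.563, -0.005]
force: [-0.2, -0.0, -3.2]
opening: 0.0392
```

>>> {"name": "jog_arm", "arguments": {"motion": [0,0,0,0.003,0,0,0,0,0,0,0.006,0,0,0,0,0,0,0.009,0,0,0,0,0,0,0.009,0,0,0]}}

```text
t: 9.0
tool_pos: [0.536, 0.3928, 0.2119]
orientation: [3.088, 0.563, -0.005]
force: [-0.3, -0.2, -4.2]
opening: 0.0396
```

>>> {"name": "jog_arm", "arguments": {"motion": [0,0,0,0.003,0,0,0,0,0,0,0.006,0,0,0,0,0,0,0.009,0,0,0,0,0,0,0.009,0,0,0]}}

```text
t: 9.4
tool_pos: [0.536, 0.3928, 0.2074]
orientation: [3.088, 0.563, -0.005]
force: [0.8, -0.2, -2.0]
opening: 0.0394
```

>>> {"name": "jog_arm", "arguments": {"motion": [0,0,0,0.003,0,0,0,0,0,0,0.006,0,0,0,0,0,0,0.009,0,0,0,0,0,0,0.009,0,0,0]}}

```text
t: 9.8
tool_pos: [0.5365, 0.393, 0.2044]
orientation: [3.088, 0.563, -0.002]
force: [-1.6, -1.9, 6.8]
opening: 0.0397
```

Contact felt: force went from −3 N to about +7 N, with the underside at about 60 mm, close to the visual estimate of 62–67 mm. I'll back off 2 mm so the board carries about its weight, then release.

>>> {"name": "jog_arm", "arguments": {"motion": [0,0,0,-0.003,0,0,0,0,0,0,-0.003,0,0,0,0,0,0,-0.003,0,0,0]}}

```text
t: 10.1
tool_pos: [0.5365, 0.393, 0.2059]
orientation: [3.088, 0.563, -0.002]
force: [-1.5, -0.3, 2.2]
opening: 0.0394
```

>>> {"name": "jog_arm", "arguments": {"motion": [0,0,0,-0.001,0,0,0,0.45,0,0,-0.001,0,0,0,0.6,0,0,-0.001,0,0,0,0.8,0,0,-0.001,0,0,0,1,0,0,-0.001,0,0,0,1,0,0,-0.001,0,0,0,1,0,0,-0.001,0,0,0,1,0,0,-0.001,0,0,0]}}

```text
t: 10.9
tool_pos: [0.5365, 0.393, 0.2064]
orientation: [3.088, 0.563, -0.002]
force: [0.1, -0.5, 0.6]
opening: 0.0851
```

>>> {"name": "jog_arm", "arguments": {"motion": [1,0,0,-0.02,0,0,0,1,0,0,-0.06,0,0,0,1,0,0,-0.1,0,0,0,1,0,0,-0.15,0,0,0,1,0,0,-0.19,0,0,0,1,0,0,-0.19,0,0,0]}}

```text
t: 11.5
tool_pos: [0.538, 0.3941, 0.3066]
orientation: [-3.09, -0.563, -0.009]
force: [-0.1, -0.2, 1.0]
opening: 0.0928
```

Run:
```python
from h import *
go(.551,-.1285,.25,20.6)
s=cam("side");t=cam("top")
a=cv2.resize(s["frame"][0:160,200:360],(400,400));b=cv2.resize(t["frame"][160:300,110:250],(400,400))
cv2.imwrite("pics/p2.png",np.hstack([a,b])[:,:,::-1])
```

```text
t 11.5 pos [0.538  0.3941 0.3066] yaw 20.7 tilt 0.31 F [-0.1  -0.18  1.05] open 0.0928 q6 1.77
shift [-0.3451  0.9872  0.1121] dist 0.526 turn [ 0.0005 -0.0035  0.0007]
```

View pics/p2.png

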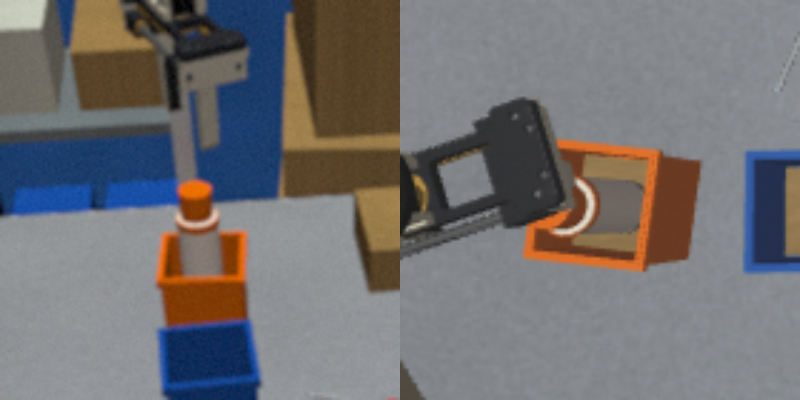

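The orange cartridge stands upright and centred, and the fingers are clear of it. On to the blue one.

>>> {"name": "jog_arm", "arguments": {"motion": [1,-0.02,0.06,0,0,0,0,1,-0.05,0.15,0,0,0,0,1,-0.085,0.245,0,0,0,0,1,-0.12,0.34,0,0,0,0,1,-0.155,0.435,0,0,0,0,1,-0.187,0.53,0,0,0,0,1,-0.22,0.625,0,0,0,0,1,-0.255,0.72,0,0,0,0]}}

```text
t: 12.4
tool_pos: [0.5435, 0.0126, 0.3007]
orientation: [3.089, 0.563, -0.004]
force: [0.6, -0.2, -0.2]
opening: 0.0929
```

Run:
```python
from h import *
go(.551,-.1285,.21,20.6)
```

```text
t 12.4 pos [0.5435 0.0126 0.3007] yaw 20.7 tilt 0.17 F [ 0.64 -0.24 -0.18] open 0.0929 q6 1.14
shift [-0.085   0.2692  0.1818] dist 0.168 turn [0.0006 0.0018 0.0008]
```

>>> {"name": "jog_arm", "arguments": {"motion": [1,-0.02,0.06,0.03,0,0,0,1,-0.045,0.14,0.07,0,0,0,1,-0.07,0.22,0.11,0,0,0,1,-0.083,0.262,0.14,0,0,0,1,-0.085,0.269,0.16,0,0,0,1,-0.085,0.269,0.165,0,0,0,1,-0.085,0.269,0.165,0,0,0]}}

```text
t: 13.1
tool_pos: [0.5505, -0.1271, 0.2175]
orientation: [3.09, 0.565, -0.006]
force: [0.5, 0.5, 0.5]
opening: 0.0929
```

Run:
```python
from h import *
go(.551,-.1285,.143,20.6)
```

```text
t 13.1 pos [ 0.5505 -0.1271  0.2175] yaw 20.7 tilt 0.23 F [0.52 0.5  0.54] open 0.0929 q6 0.89
shift [0.0005 0.003  0.1491] dist 0.075 turn [-0.0004  0.0025  0.0012]
```

>>> {"name": "jog_arm", "arguments": {"motion": [1,0,0.003,0.03,0,0,0,1,0,0.003,0.07,0,0,0,1,0,0.003,0.11,0,0,0,1,0,0.003,0.135,0,0,0,1,0,0.003,0.147,0,0,0,1,0,0.003,0.147,0,0,0,1,0,0.003,0.147,0,0,0]}}

```text
t: 13.8
tool_pos: [0.5514, -0.1285, 0.1449]
orientation: [3.09, 0.565, -0.004]
force: [0.2, 0.6, 0.2]
opening: 0.093
```

Run:
```python
from h import *
go(.551,-.1285,.143,20.6)
s=cam("side");t=cam("top")
a=cv2.resize(s["frame"][160:320,220:380],(400,400));b=cv2.resize(t["frame"][160:300,310:450],(400,400))
cv2.imwrite("pics/g3.png",np.hstack([a,b])[:,:,::-1])
```

```text
t 13.8 pos [ 0.5514 -0.1285  0.1449] yaw 20.7 tilt 0.17 F [0.18 0.56 0.21] open 0.093 q6 0.89
shift [-0.0006 -0.0003  0.0039] dist 0.002 turn [0.0001 0.0018 0.0015]
```

View pics/g3.png

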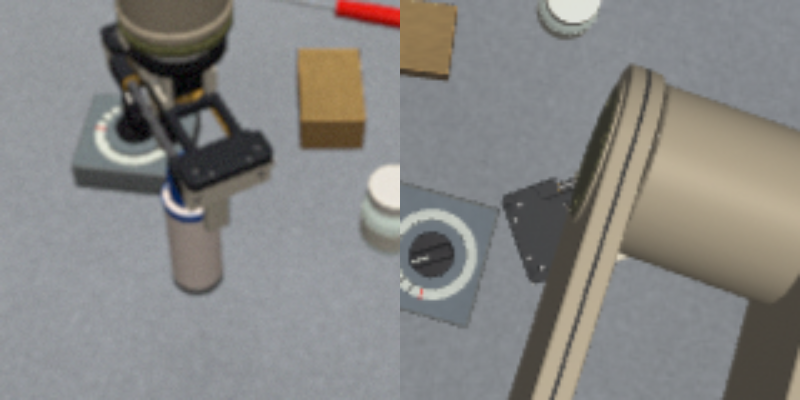

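The fingers straddle the blue cap with the tips just above the shoulder. Lower by 1.5 mm and close.

>>> {"name": "jog_arm", "arguments": {"motion": [0,0,0,0.003,0,0,0,0,0,0,0.003,0,0,0,0,0,0,0.003,0,0,0,0,0,0,0.003,0,0,0,0,0,0,0.003,0,0,0,0,0,0,0.003,0,0,0,0,0,0,0.003,0,0,0,0,0,0,0.003,0,0,0], "grip_force": 30}}

```text
t: 14.7
tool_pos: [0.5516, -0.1289, 0.1438]
orientation: [3.089, 0.565, -0.003]
force: [-0.2, -0.4, -0.2]
opening: 0.0394
```

>>> {"name": "jog_arm", "arguments": {"motion": [0,0,0,0,0,0,0,0,0,0,0,0,0,0,0,0,0,0,0,0,0], "grip_force": 40}}

```text
t: 15.0
tool_pos: [0.5516, -0.129, 0.1438]
orientation: [3.089, 0.565, -0.003]
force: [-0.3, -0.3, -0.5]
opening: 0.0393
```

Run:
```python
from h import *
go(.551,-.1285,.345,20.6)
```

```text
t 15.0 pos [ 0.5516 -0.129   0.1438] yaw 20.7 tilt 0.14 F [-0.32 -0.26 -0.52] open 0.0393 q6 0.89
shift [-0.0018 -0.0009 -0.4024] dist 0.201 turn [0.0006 0.0015 0.0013]
```

>>> {"name": "jog_arm", "arguments": {"motion": [0,0,0,-0.02,0,0,0,0,0,0,-0.06,0,0,0,0,0,0,-0.12,0,0,0,0,0,0,-0.18,0,0,0,0,0,0,-0.24,0,0,0,0,0,0,-0.3,0,0,0,0,0,0,-0.34,0,0,0,0,0,0,-0.36,0,0,0]}}

```text
t: 15.8
tool_pos: [0.5525, -0.1287, 0.3268]
orientation: [3.088, 0.564, 0.001]
force: [-0.2, -0.4, -2.4]
opening: 0.0394
```

Run:
```python
from h import *
go(.5353,.203,.33,20.6)
s=cam("side");cv2.imwrite("pics/g4.png",s["frame"][100:300,200:400,::-1].repeat(2,0).repeat(2,1))
```

```text
t 15.8 pos [ 0.5525 -0.1287  0.3268] yaw 20.7 tilt 0.17 F [-0.23 -0.36 -2.42] open 0.0394 q6 0.89
shift [ 0.2025 -0.6327 -0.0081] dist 0.332 turn [ 0.0019 -0.0003  0.0013]
```

View pics/g4.png

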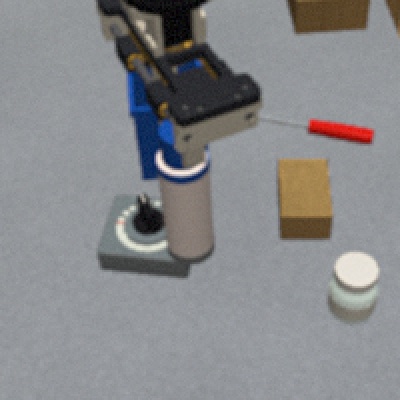

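The blue cartridge is held. Carrying it to the blue tub.

>>> {"name": "jog_arm", "arguments": {"motion": [0,0.02,-0.05,0,0,0,0,0,0.045,-0.13,0,0,0,0,0,0.075,-0.22,0,0,0,0,0,0.105,-0.32,0,0,0,0,0,0.137,-0.42,0,0,0,0,0,0.165,-0.52,0,0,0,0,0,0.19,-0.59,0,0,0,0,0,0.2,-0.625,0,0,0,0]}}

```text
t: 16.65
tool_pos: [0.5342, 0.2027, 0.3246]
orientation: [3.087, 0.57, -0.002]
force: [0.4, -0.7, -2.3]
opening: 0.0395
```

Run:
```python
from h import *
go(.5353,.203,.325,20.6)
```

```text
t 16.65 pos [0.5342 0.2027 0.3246] yaw 20.9 tilt 0.14 F [ 0.45 -0.74 -2.29] open 0.0395 q6 1.48
shift [ 0.0023  0.0002 -0.0008] dist 0.001 turn [0.0012 0.001  0.0035]
```

>>> {"name": "jog_arm", "arguments": {"motion": [0,0.002,0,0,0,0,0,0,0.002,0,0,0,0,0,0,0.002,0,0,0,0,0]}}

```text
t: 16.95
tool_pos: [0.5351, 0.2019, 0.3238]
orientation: [3.087, 0.568, -0.004]
force: [-0.4, -0.4, -2.5]
opening: 0.0394
```

Run:
```python
from h import *
go(.5353,.203,.235,20.6)
s=cam("side");t=cam("top")
a=cv2.resize(s["frame"][40:200,200:360],(400,400));b=cv2.resize(t["frame"][160:300,180:320],(400,400))
cv2.imwrite("pics/p3.png",np.hstack([a,b])[:,:,::-1])
```

```text
t 16.95 pos [0.5351 0.2019 0.3238] yaw 20.9 tilt 0.21 F [-0.35 -0.41 -2.54] open 0.0394 q6 1.48
shift [ 0.0018 -0.0023  0.1775] dist 0.089 turn [0.0014 0.0019 0.003 ]
```

View pics/p3.png

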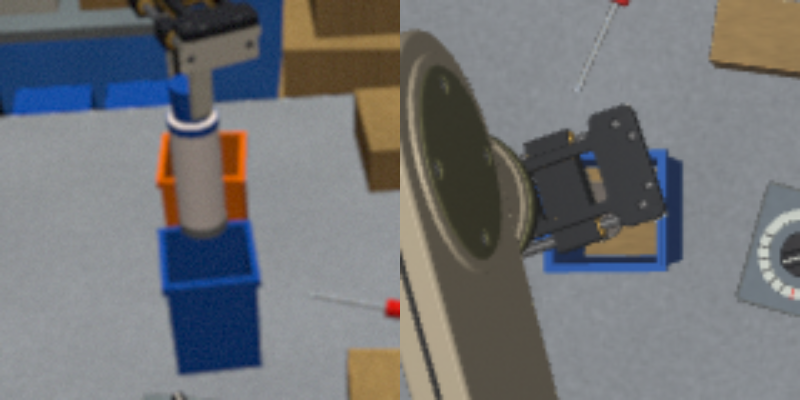

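The cartridge hangs upright over the blue mouth. I'll take it down quickly to 92 mm, then lower by feel.

>>> {"name": "jog_arm", "arguments": {"motion": [0,0.002,-0.002,0.015,0,0,0,0,0.002,-0.002,0.045,0,0,0,0,0.002,-0.002,0.08,0,0,0,0,0.002,-0.002,0.115,0,0,0,0,0.002,-0.002,0.145,0,0,0,0,0.002,-0.002,0.165,0,0,0,0,0.002,-0.002,0.175,0,0,0,0,0.002,-0.002,0.175,0,0,0]}}

```text
t: 17.85
tool_pos: [0.5355, 0.2025, 0.2361]
orientation: [3.087, 0.567, -0.004]
force: [0.9, 0.0, -3.2]
opening: 0.0393
```

>>> {"name": "jog_arm", "arguments": {"motion": [0,0,0,0.006,0,0,0,0,0,0,0.012,0,0,0,0,0,0,0.018,0,0,0,0,0,0,0.018,0,0,0]}}

```text
t: 18.25
tool_pos: [0.5353, 0.2025, 0.2267]
orientation: [3.087, 0.567, -0.005]
force: [-0.1, 0.0, -3.3]
opening: 0.0395
```

>>> {"name": "jog_arm", "arguments": {"motion": [0,0,0,0.006,0,0,0,0,0,0,0.012,0,0,0,0,0,0,0.018,0,0,0,0,0,0,0.018,0,0,0]}}

```text
t: 18.65
tool_pos: [0.535, 0.2024, 0.2169]
orientation: [3.087, 0.567, -0.007]
force: [0.4, -0.1, -3.2]
opening: 0.0396
```

Run:
```python
from h import *
go(.5353,.203,.235,20.6)
```

```text
t 18.65 pos [0.535  0.2024 0.2169] yaw 20.8 tilt 0.29 F [ 0.45 -0.08 -3.24] open 0.0396 q6 1.48
shift [ 0.0009 -0.0009 -0.0361] dist 0.018 turn [0.0012 0.003  0.0024]
```

>>> {"name": "jog_arm", "arguments": {"motion": [0,0,0,0.005,0,0,0,0,0,0,0.01,0,0,0,0,0,0,0.016,0,0,0,0,0,0,0.016,0,0,0]}}

```text
t: 19.05
tool_pos: [0.5346, 0.2023, 0.2082]
orientation: [3.087, 0.567, -0.008]
force: [0.1, 0.0, -1.8]
opening: 0.0392
```

>>> {"name": "jog_arm", "arguments": {"motion": [0,0,0,0.005,0,0,0,0,0,0,0.01,0,0,0,0,0,0,0.015,0,0,0,0,0,0,0.015,0,0,0]}}

```text
t: 19.45
tool_pos: [0.5343, 0.2021, 0.2002]
orientation: [3.087, 0.567, -0.009]
force: [-0.7, -0.7, -2.8]
opening: 0.0393
```

>>> {"name": "jog_arm", "arguments": {"motion": [0,0,0,0.005,0,0,0,0,0,0,0.01,0,0,0,0,0,0,0.015,0,0,0,0,0,0,0.015,0,0,0]}}

```text
t: 19.85
tool_pos: [0.534, 0.202, 0.192]
orientation: [3.087, 0.567, -0.011]
force: [0.1, 0.9, -2.2]
opening: 0.0393
```

Run:
```python
from h import *
go(.5353,.203,.178,20.8)
```

```text
t 19.85 pos [0.534 0.202 0.192] yaw 20.8 tilt 0.43 F [ 0.06  0.9  -2.23] open 0.0393 q6 1.48
shift [ 0.0034 -0.0009  0.028 ] dist 0.014 turn [0.0011 0.0046 0.0002]
```

>>> {"name": "jog_arm", "arguments": {"motion": [0,0.003,-0.001,0.005,0.001,0.005,0,0,0.003,-0.001,0.01,0.001,0.005,0,0,0.003,-0.001,0.014,0.001,0.005,0,0,0.003,-0.001,0.014,0.001,0.005,0]}}

```text
t: 20.25
tool_pos: [0.5349, 0.2029, 0.1846]
orientation: [3.09, 0.567, -0.0]
force: [-0.5, -0.6, -2.9]
opening: 0.0393
```

>>> {"name": "jog_arm", "arguments": {"motion": [0,0,0,0.004,0,0.001,0,0,0,0,0.008,0,0.001,0,0,0,0,0.012,0,0.001,0,0,0,0,0.012,0,0.001,0]}}

```text
t: 20.65
tool_pos: [0.5346, 0.2029, 0.1781]
orientation: [-3.09, -0.567, -0.001]
force: [0.6, 0.1, -4.1]
opening: 0.0396
```

>>> {"name": "jog_arm", "arguments": {"motion": [0,0,0,0.003,0,0,0,0,0,0,0.006,0,0,0,0,0,0,0.009,0,0,0,0,0,0,0.009,0,0,0]}}

```text
t: 21.05
tool_pos: [0.5345, 0.2028, 0.1732]
orientation: [-3.09, -0.567, -0.0]
force: [0.5, -0.5, -2.5]
opening: 0.0398
```

Underside at about 29 mm. Carrying on in smaller steps.

>>> {"name": "jog_arm", "arguments": {"motion": [0,0,0,0.003,0,0,0,0,0,0,0.006,0,0,0,0,0,0,0.009,0,0,0,0,0,0,0.009,0,0,0]}}

```text
t: 21.45
tool_pos: [0.5343, 0.2028, 0.1684]
orientation: [-3.09, -0.567, 0.0]
force: [-0.4, -0.1, -3.1]
opening: 0.0393
```

>>> {"name": "jog_arm", "arguments": {"motion": [0,0,0,0.003,0,0,0,0,0,0,0.006,0,0,0,0,0,0,0.008,0,0,0,0,0,0,0.008,0,0,0]}}

```text
t: 21.85
tool_pos: [0.5345, 0.2029, 0.1647]
orientation: [-3.09, -0.567, -0.001]
force: [0.2, 0.2, 0.9]
opening: 0.0395
```

>>> {"name": "jog_arm", "arguments": {"motion": [0,0,0,0.002,0,0,0,0,0,0,0.002,0,0,0,0,0,0,0.002,0,0,0]}}

```text
t: 22.15
tool_pos: [0.5347, 0.2029, 0.1642]
orientation: [-3.09, -0.567, -0.002]
force: [-0.7, -0.8, 1.9]
opening: 0.0394
```

Contact is confirmed: force went from −3 N to +1.9 N and the board is taking the weight at about 20 mm. Releasing gently.

>>> {"name": "jog_arm", "arguments": {"motion": [0,0,0,-0.001,0,0,0,0.45,0,0,-0.001,0,0,0,0.6,0,0,-0.001,0,0,0,0.8,0,0,-0.001,0,0,0,1,0,0,-0.001,0,0,0,1,0,0,-0.001,0,0,0,1,0,0,-0.001,0,0,0,1,0,0,-0.001,0,0,0]}}

```text
t: 22.95
tool_pos: [0.5348, 0.2029, 0.1647]
orientation: [-3.09, -0.567, -0.002]
force: [0.5, 0.4, 0.1]
opening: 0.0852
```

>>> {"name": "jog_arm", "arguments": {"motion": [1,0,0,-0.02,0,0,0,1,0,0,-0.06,0,0,0,1,0,0,-0.1,0,0,0,1,0,0,-0.15,0,0,0,1,0,0,-0.19,0,0,0,1,0,0,-0.19,0,0,0]}}

```text
t: 23.55
tool_pos: [0.5365, 0.2034, 0.2643]
orientation: [-3.089, -0.567, -0.012]
force: [0.0, -1.0, 0.5]
opening: 0.0928
```

Run:
```python
from h import *
go(.498,.028,.2,105.5)
s=cam("side");t=cam("top")
a=cv2.resize(s["frame"][40:200,200:360],(400,400));b=cv2.resize(t["frame"][160:300,180:320],(400,400))
cv2.imwrite("pics/p4.png",np.hstack([a,b])[:,:,::-1])
```

```text
t 23.55 pos [0.5365 0.2034 0.2643] yaw 20.8 tilt 0.45 F [ 0.04 -1.02  0.54] open 0.0928 q6 1.48
shift [-0.1976  0.3005  0.1272] dist 0.191 turn [ 0.004  -0.0038 -0.9409]
```

View pics/p4.png

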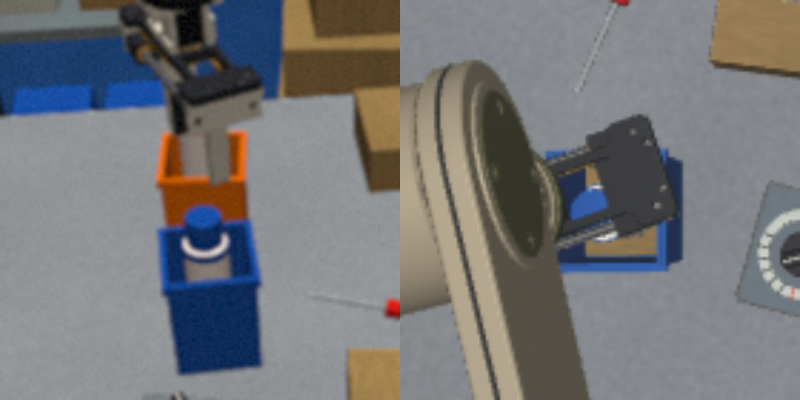

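The blue cartridge stands upright and let go. Next the knob: move above it while turning the jaws across the bar.

>>> {"name": "jog_arm", "arguments": {"motion": [1,-0.03,0.05,0,0,0,-0.09,1,-0.07,0.11,0,0,0,-0.18,1,-0.11,0.17,0,0,0,-0.27,1,-0.15,0.23,0,0,0,-0.36,1,-0.18,0.28,0,0,0,-0.45,1,-0.198,0.3,0.02,0,0,-0.54,1,-0.198,0.3,0.04,0,0,-0.63,1,-0.198,0.3,0.06,0,0,-0.72]}}

```text
t: 24.45
tool_pos: [0.4948, 0.0269, 0.2277]
orientation: [-2.299, -2.139, -0.001]
force: [-0.4, -0.1, 0.1]
opening: 0.0931
```

Run:
```python
from h import *
go(.498,.028,.14,105.5)
```

```text
t 24.45 pos [0.4948 0.0269 0.2277] yaw 85.9 tilt 0.05 F [-0.39 -0.14  0.11] open 0.0931 q6 0.02
shift [0.0025 0.0064 0.1753] dist 0.088 turn [-1.000e-04 -5.000e-04 -2.181e-01]
```

>>> {"name": "jog_arm", "arguments": {"motion": [1,0.002,0.006,0.02,0,0,-0.08,1,0.002,0.006,0.06,0,0,-0.16,1,0.002,0.006,0.1,0,0,-0.21,1,0.002,0.006,0.14,0,0,-0.218,1,0.002,0.006,0.165,0,0,-0.218,1,0.002,0.006,0.17,0,0,-0.218,1,0.002,0.006,0.17,0,0,-0.218]}}

```text
t: 25.15
tool_pos: [0.4972, 0.0278, 0.142]
orientation: [-1.901, -2.498, 0.001]
force: [-0.0, -0.0, 0.2]
opening: 0.093
```

Run:
```python
from h import *
go(.498,.028,.058,105.5)
s=cam("side");t=cam("top")
a=cv2.resize(s["frame"][140:260,210:330],(400,400));b=cv2.resize(t["frame"][200:300,270:370],(400,400))
cv2.imwrite("pics/k1.png",np.hstack([a,b])[:,:,::-1])
```

```text
t 25.15 pos [0.4972 0.0278 0.142 ] yaw 105.5 tilt 0.12 F [-0.04 -0.01  0.16] open 0.093 q6 -0.32
shift [-0.0002  0.0018  0.1681] dist 0.084 turn [-0.001  -0.0008 -0.0004]
```

View pics/k1.png

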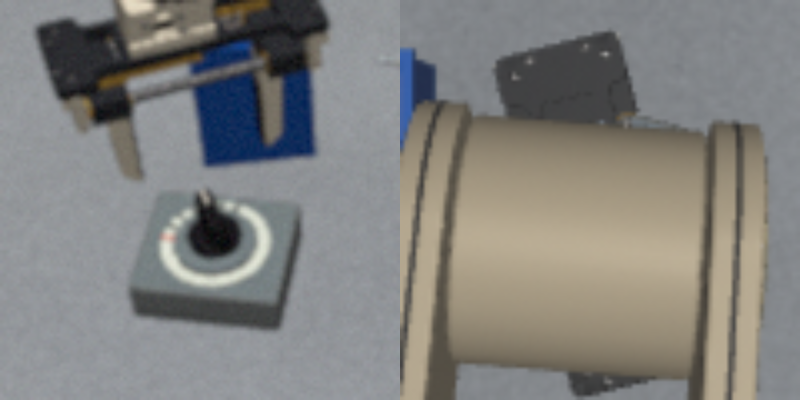

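>>> {"name": "jog_arm", "arguments": {"motion": [1,0,0.002,0.02,0,0,0,1,0,0.002,0.06,0,0,0,1,0,0.002,0.1,0,0,0,1,0,0.002,0.135,0,0,0,1,0,0.002,0.157,0,0,0,0.6,0,0.002,0.162,0,0,0,0.4,0,0.002,0.162,0,0,0,0.3,0,0.002,0.162,0,0,0], "grip_force": 12}}

```text
t: 26.05
tool_pos: [0.5002, 0.028, 0.0635]
orientation: [1.901, 2.499, 0.003]
force: [-0.0, -0.2, -0.2]
opening: 0.0734
```

>>> {"name": "jog_arm", "arguments": {"motion": [0,0,0,0,0,0,0,0,0,0,0,0,0,0,0,0,0,0,0,0,0,0,0,0,0,0,0,0,0,0,0,0,0,0,0,0,0,0,0,0,0,0]}}

```text
t: 26.65
tool_pos: [0.5001, 0.028, 0.0635]
orientation: [1.901, 2.499, 0.003]
force: [-0.4, -0.1, 0.2]
opening: 0.0254
```

Run:
```python
from h import *
go(.498,.028,.06,105.5)
print(read_state()["wrist_torque"])
```

```text
t 26.65 pos [0.5001 0.028  0.0635] yaw 105.5 tilt 0.14 F [-0.4  -0.05  0.2 ] open 0.0254 q6 -0.32
shift [ 0.0011 -0.0042  0.007 ] dist 0.004 turn [ 0.0016 -0.     -0.0004]
[-0.04911615 -0.12715956  0.01626302]
```

>>> {"name": "jog_arm", "arguments": {"motion": [0,0.001,-0.004,0.003,0,0,0,0,0.001,-0.004,0.003,0,0,0,0,0.001,-0.004,0.003,0,0,0,0,0.001,-0.004,0.003,0,0,0]}}

```text
t: 27.05
tool_pos: [0.4976, 0.028, 0.0617]
orientation: [1.902, 2.5, 0.002]
force: [-0.7, -0.2, -0.8]
opening: 0.0142
```

Run:
```python
from h import *
go(.498,.028,.06,105.5)
print(read_state()["wrist_torque"])
```

```text
t 27.05 pos [0.4976 0.028  0.0617] yaw 105.5 tilt 0.09 F [-0.73 -0.2  -0.83] open 0.0142 q6 -0.32
shift [-0.0001  0.0008  0.0034] dist 0.002 turn [ 0.001  -0.0001 -0.0003]
[-0.05706781  0.32229571  0.02077258]
```

The jaws are on the bar (14.2 mm ✓). Turning anticlockwise.

>>> {"name": "jog_arm", "arguments": {"motion": [0,0,0,0,0,0,-0.04,0,0,0,0,0,0,-0.12,0,0,0,0,0,0,-0.2,0,0,0,0,0,0,-0.28,0,0,0,0,0,0,-0.36,0,0,0,0,0,0,-0.44,0,0,0,0,0,0,-0.51,0,0,0,0,0,0,-0.56]}}

```text
t: 27.85
tool_pos: [0.497, 0.0275, 0.0617]
orientation: [-0.65, -3.074, 0.0]
force: [-4.7, -3.4, 3.9]
opening: 0.0138
```

Run:
```python
from h import *
go(.4976,.028,.0615,165)
print(read_state()["wrist_torque"])
```

```text
t 27.85 pos [0.497  0.0275 0.0617] yaw 156.1 tilt 0.01 F [-4.65 -3.42  3.95] open 0.0138 q6 -1.2
shift [-0.0007  0.0015  0.0003] dist 0.001 turn [-0.0001 -0.     -0.0987]
[-0.54317641  0.67747456 -0.0377363 ]
```

Torque about z is only −0.04 N·m, which is friction, so it isn't at the stop yet. Finishing the turn.

>>> {"name": "jog_arm", "arguments": {"motion": [0,-0.001,0.001,0,0,0,-0.03,0,-0.001,0.001,0,0,0,-0.06,0,-0.001,0.001,0,0,0,-0.085,0,-0.001,0.001,0,0,0,-0.1,0,-0.001,0.001,0,0,0,-0.1]}}

```text
t: 28.35
tool_pos: [0.4969, 0.0273, 0.0616]
orientation: [-0.405, -3.114, 0.002]
force: [-4.2, -2.3, 4.4]
opening: 0.0138
```

Run:
```python
from h import *
go(.4976,.028,.0615,165)
print(read_state()["wrist_torque"])
```

```text
t 28.35 pos [0.4969 0.0273 0.0616] yaw 165.2 tilt 0.11 F [-4.23 -2.26  4.37] open 0.0138 q6 -1.36
shift [-0.001   0.0017  0.0003] dist 0.001 turn [-0.0009 -0.0009  0.0018]
[-0.40597988  0.68569873 -0.01127075]
```

>>> {"name": "jog_arm", "arguments": {"motion": [0,0,0,0,0,0,-0.015,0,0,0,0,0,0,-0.025,0,0,0,0,0,0,-0.025]}}

```text
t: 28.65
tool_pos: [0.497, 0.0272, 0.0617]
orientation: [-0.343, -3.121, 0.002]
force: [-0.8, -0.8, 1.4]
opening: 0.014
```

Run:
```python
from h import *
go(.4976,.028,.0615,165)
print(read_state()["wrist_torque"])
```

```text
t 28.65 pos [0.497  0.0272 0.0617] yaw 167.4 tilt 0.1 F [-0.78 -0.84  1.41] open 0.014 q6 -1.4
shift [-0.0008  0.0018  0.0004] dist 0.001 turn [-0.0008 -0.0008  0.0271]
[-0.1242335   0.04313718 -0.32285945]
```

The torque jumped to −0.32 N·m, so the knob is on its stop. Letting go and lifting.

>>> {"name": "jog_arm", "arguments": {"motion": [0.3,0,0,0,0,0,0,0.6,0,0,0,0,0,0,0.8,0,0,0,0,0,0,0.8,0,0,-0.0,0,0,0,0.8,0,0,0,0,0,0,0.8,0,0,-0.03,0,0,0,0.8,0,0,-0.1,0,0,0,0.8,0,0,-0.18,0,0,0]}}

```text
t: 29.45
tool_pos: [0.4957, 0.0274, 0.1512]
orientation: [-0.343, -3.118, 0.002]
force: [0.1, 0.0, 1.0]
opening: 0.0724
```

>>> {"name": "jog_arm", "arguments": {"motion": [0.8,0,0,-0.08,0,0,0,0.8,0,0,-0.16,0,0,0,0.8,0,0,-0.24,0,0,0,0.8,0,0,-0.3,0,0,0,0.8,0,0,-0.3,0,0,0]}}

```text
t: 29.95
tool_pos: [0.4987, 0.0274, 0.3069]
orientation: [0.343, 3.119, -0.001]
force: [0.8, 0.3, 0.6]
opening: 0.0746
```

Run:
```python
from h import *
go(.45,-.28,.3)
s=cam("side")
cv2.imwrite("pics/k2.png",cv2.resize(s["frame"][80:260,210:410],None,fx=3.3,fy=3.3,interpolation=cv2.INTER_CUBIC)[:,:,::-1])
```

```text
t 29.95 pos [0.4987 0.0274 0.3069] yaw 167.4 tilt 0.22 F [0.81 0.28 0.59] open 0.0746 q6 -1.4
shift [-0.0386 -0.6213  0.0141] dist 0.311 turn [-0.0002  0.0024 -0.    ]
```

View pics/k2.png

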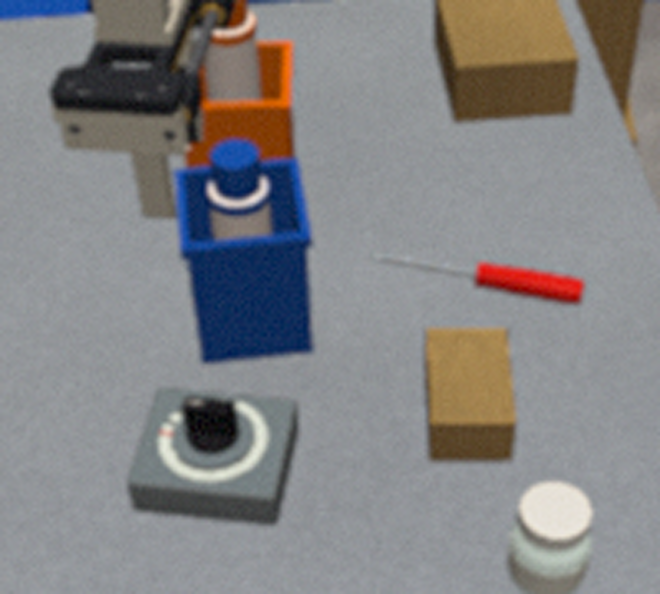

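The knob's bar now looks parallel to the box's long side. I'll move the arm away and check from above.

>>> {"name": "jog_arm", "arguments": {"motion": [0.8,0,-0.05,0,0,0,0,0.8,-0.01,-0.13,0,0,0,0,0.8,-0.02,-0.22,0,0,0,0,0.8,-0.02,-0.31,0,0,0,0,0.8,-0.03,-0.4,0,0,0,0,0.8,-0.03,-0.5,0,0,0,0,0.8,-0.04,-0.59,0,0,0,0,0.8,-0.04,-0.62,0,0,0,0]}}

```text
t: 30.8
tool_pos: [0.4481, -0.2827, 0.3017]
orientation: [-0.349, -3.119, 0.0]
force: [0.5, 0.5, -0.4]
opening: 0.0742
```

Run:
```python
from h import *
go(.45,-.28,.3)
t=cam("top")
a=cv2.resize(t["frame"][200:290,280:370],(400,400),interpolation=cv2.INTER_CUBIC);b=cv2.resize(t["frame"][195:270,140:290],(400,200),interpolation=cv2.INTER_CUBIC)
c=cv2.resize(t["frame"][100:220,220:460],(400,200))
cv2.imwrite("pics/f1.png",np.clip(np.hstack([a,np.vstack([b,c])])[:,:,::-1]*1.3,0,255).astype(np.uint8))
```

```text
t 30.8 pos [ 0.4481 -0.2827  0.3017] yaw 167.2 tilt 0.17 F [ 0.51  0.49 -0.39] open 0.0742 q6 -2.01
shift [-0.0025  0.0061  0.0035] dist 0.004 turn [-0.0004 -0.0019  0.    ]
```

View pics/f1.png

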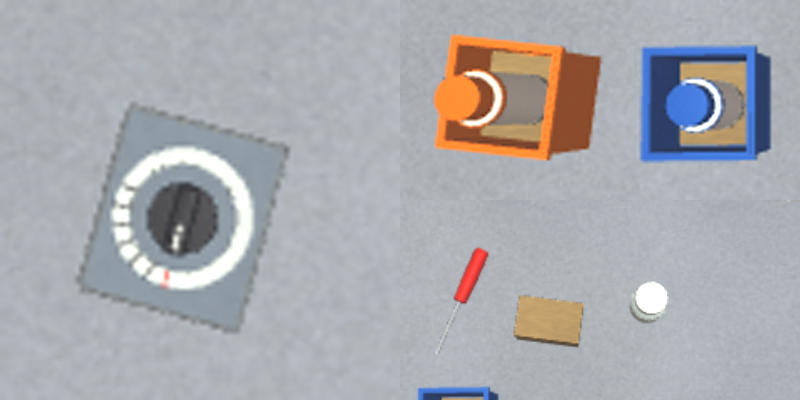

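Run:
```python
from h import *
t=cam("top");f=t["frame"]
Z=cv2.resize(f[235:265,305:337],None,fx=18,fy=18,interpolation=cv2.INTER_CUBIC)
cv2.imwrite("pics/f2.png",np.clip(Z[:,:,::-1]*1.8,0,255).astype(np.uint8))
# red tick
h=t["hsv"];sub=np.zeros(h.shape[:2],np.uint8);m=(((h[...,0]<8)|(h[...,0]>172))&(h[...,1]>50));sub[235:275,300:340]=m[235:275,300:340]
ys,xs=np.nonzero(sub);w=h[ys,xs,1].astype(float);tick=onplane(t,(xs*w).sum()/w.sum(),(ys*w).sum()/w.sum(),.043)
v=h[...,2];b=np.zeros_like(v);yy,xx=np.mgrid[:400,:640];b[((xx-320.6)**2+(yy-248.6)**2<49)&(v>100)]=1
ys,xs=np.nonzero(b);w=v[ys,xs]-60.;mk=onplane(t,(xs*w).sum()/w.sum(),(ys*w).sum()/w.sum(),.084)
c=np.array([.498,.0280]);ang=lambda p:np.degrees(np.arctan2(p[1]-c[1],p[0]-c[0]))
print(tick.round(4),mk.round(4),len(xs),"tick",ang(tick),"mark",ang(mk))
```

```text
[0.4596 0.038  0.043 ] [0.4872 0.0309 0.084 ] 6 tick 165.35117801154914 mark 164.99007615519724
```

View pics/f2.png

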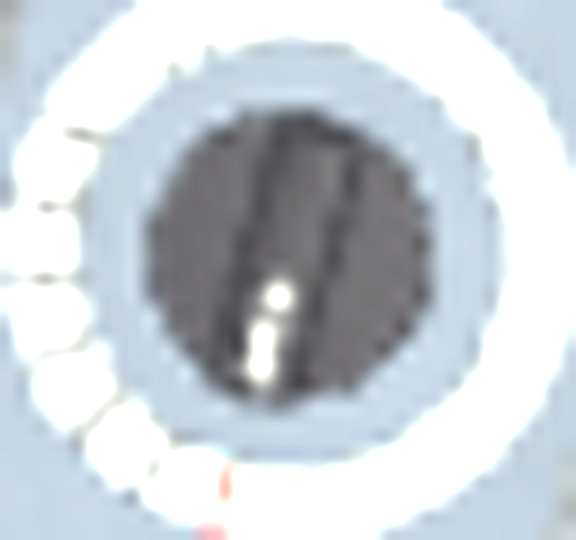

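The mark (165.0°) agrees with the tick (165.4°), but the mark covers only 6 pixels and the bar's edges suggest it could be about 4° short. There's plenty of time left, so I'll re-grip and check against the stop.

Run:
```python
from h import *
go(.498,.028,.3,165)
```

```text
t 30.9 pos [ 0.4487 -0.2808  0.3021] yaw 167.3 tilt 0.16 F [ 0.44  1.2  -0.06] open 0.0741 q6 -2.0
shift [0.0401 0.6242 0.0045] dist 0.313 turn [ 0.0001 -0.0018  0.025 ]
```

>>> {"name": "jog_arm", "arguments": {"motion": [0.8,0.003,0.05,0,0,0,0.025,0.8,0.01,0.13,0,0,0,0.025,0.8,0.015,0.22,0,0,0,0.025,0.8,0.02,0.32,0,0,0,0.025,0.8,0.025,0.41,0,0,0,0.025,0.8,0.033,0.51,0,0,0,0.025,0.8,0.04,0.6,0,0,0,0.025,0.8,0.04,0.624,0.02,0,0,0.025]}}

```text
t: 31.7
tool_pos: [0.4979, 0.0336, 0.2929]
orientation: [-0.401, -3.115, -0.004]
force: [-1.1, 0.0, -0.2]
opening: 0.0746
```

Run:
```python
from h import *
go(.498,.028,.12,165)
```

```text
t 31.7 pos [0.4979 0.0336 0.2929] yaw 165.3 tilt 0.16 F [-1.06  0.04 -0.18] open 0.0746 q6 -1.35
shift [-0.0036 -0.0117  0.3457] dist 0.173 turn [ 0.0015 -0.001   0.0038]
```

>>> {"name": "jog_arm", "arguments": {"motion": [0.8,-0.003,-0.012,0.03,0,0,0,0.8,-0.003,-0.012,0.09,0,0,0,0.8,-0.003,-0.012,0.16,0,0,0,0.8,-0.003,-0.012,0.23,0,0,0,0.8,-0.003,-0.012,0.29,0,0,0,0.8,-0.003,-0.012,0.33,0,0,0,0.8,-0.003,-0.012,0.35,0,0,0,0.8,-0.003,-0.012,0.35,0,0,0]}}

```text
t: 32.5
tool_pos: [0.4957, 0.0272, 0.1155]
orientation: [-0.402, -3.11, -0.003]
force: [-0.5, 0.3, 0.5]
opening: 0.0741
```

Run:
```python
from h import *
go(.498,.028,.062,165)
```

```text
t 32.5 pos [0.4957 0.0272 0.1155] yaw 165.3 tilt 0.33 F [-0.48  0.32  0.48] open 0.0741 q6 -1.37
shift [-0.0046  0.0026  0.1069] dist 0.054 turn [ 0.0008 -0.0036  0.0032]
```

>>> {"name": "jog_arm", "arguments": {"motion": [0.8,-0.004,0.002,0.03,0,-0.003,0,0.8,-0.004,0.002,0.07,0,-0.003,0,0.8,-0.004,0.002,0.1,0,-0.003,0,0.4,-0.004,0.002,0.107,0,-0.003,0,0.4,-0.004,0.002,0.107,0,-0.003,0,0.3,-0.004,0.002,0.107,0,-0.003,0,0.3,-0.004,0.002,0.107,0,-0.003,0,0.3,-0.004,0.002,0.107,0,-0.003,0]}}

```text
t: 33.3
tool_pos: [0.4984, 0.0277, 0.0629]
orientation: [0.402, 3.115, 0.002]
force: [-0.0, 0.1, -0.2]
opening: 0.0392
```

Run:
```python
from h import *
go(.4972,.0276,.062,165)
print(read_state()["wrist_torque"])
```

```text
t 33.3 pos [0.4984 0.0277 0.0629] yaw 165.3 tilt 0.1 F [-0.02  0.11 -0.21] open 0.0392 q6 -1.36
shift [ 0.0022 -0.0008  0.0019] dist 0.002 turn [0.0011 0.0004 0.0032]
[ 0.01236899 -0.09604556  0.00731051]
```

>>> {"name": "jog_arm", "arguments": {"motion": [0,0.001,-0.001,0.001,0,0,0,0,0.001,-0.001,0.001,0,0,0,0,0.001,-0.001,0.001,0,0,0,0,0.001,-0.001,0.001,0,0,0,0,0.001,-0.001,0.001,0,0,0,0,0.001,-0.001,0.001,0,0,0], "grip_force": 15}}

```text
t: 33.9
tool_pos: [0.4977, 0.0271, 0.0625]
orientation: [0.402, 3.115, 0.002]
force: [-1.1, -2.8, 3.1]
opening: 0.0135
```

Run:
```python
from h import *
go(.4972,.0276,.062,165)
print(read_state()["wrist_torque"])
```

```text
t 33.9 pos [0.4977 0.0271 0.0625] yaw 165.3 tilt 0.08 F [-1.11 -2.79  3.12] open 0.0135 q6 -1.36
shift [0.0012 0.0008 0.0011] dist 0.001 turn [0.0008 0.0004 0.0032]
[-0.46392891  0.0788485  -0.02998443]
```

>>> {"name": "jog_arm", "arguments": {"motion": [0,0,0,0,0,0,-0.015,0,0,0,0,0,0,-0.03,0,0,0,0,0,0,-0.03]}}

```text
t: 34.2
tool_pos: [0.4976, 0.0271, 0.0625]
orientation: [0.327, 3.124, 0.002]
force: [-2.6, -1.7, 2.5]
opening: 0.0137
```

Run:
```python
from h import *
go(.4972,.0276,.062,165)
print(read_state()["wrist_torque"])
```

```text
t 34.2 pos [0.4976 0.0271 0.0625] yaw 168.1 tilt 0.07 F [-2.6  -1.66  2.48] open 0.0137 q6 -1.41
shift [0.001  0.0008 0.001 ] dist 0.001 turn [0.0008 0.0002 0.034 ]
[-0.28893678  0.13772715 -0.28379522]
```

The torque goes from about 0 at 165.3° to −0.28 N·m at 168°. The stop sits at about 165–168° and the knob is on it. Releasing and retreating.

>>> {"name": "jog_arm", "arguments": {"motion": [0.3,0,0,0,0,0,0,0.6,0,0,0,0,0,0,0.8,0,0,0,0,0,0,0.8,0,0,0,0,0,0,0.8,0,0,0,0,0,0,0.8,0,0,-0.03,0,0,0,0.8,0,0,-0.1,0,0,0,0.8,0,0,-0.18,0,0,0]}}

```text
t: 35.0
tool_pos: [0.4961, 0.0271, 0.152]
orientation: [-0.327, -3.121, -0.002]
force: [1.7, -0.1, 0.9]
opening: 0.0721
```

>>> {"name": "jog_arm", "arguments": {"motion": [0.8,0,0,-0.08,0,0,0,0.8,0,0,-0.16,0,0,0,0.8,0,0,-0.24,0,0,0,0.8,0,0,-0.3,0,0,0,0.8,0,0,-0.3,0,0,0]}}

```text
t: 35.5
tool_pos: [0.4987, 0.0268, 0.3077]
orientation: [0.326, 3.119, 0.002]
force: [-0.5, 0.5, -0.5]
opening: 0.0738
```

>>> {"name": "jog_arm", "arguments": {"motion": [0.8,0,-0.05,0,0,0,0,0.8,-0.01,-0.13,0,0,0,0,0.8,-0.02,-0.22,0,0,0,0,0.8,-0.02,-0.31,0,0,0,0,0.8,-0.03,-0.4,0,0,0,0,0.8,-0.03,-0.49,0,0,0,0,0.8,-0.04,-0.54,0,0,0,0,0.8,-0.04,-0.55,0,0,0,0]}}

```text
t: 36.3
tool_pos: [0.4603, -0.2488, 0.3056]
orientation: [0.332, 3.12, 0.003]
force: [-0.3, 0.5, -0.8]
opening: 0.0742
```

>>> {"name": "jog_arm", "arguments": {"motion": [0.8,0,0,0,0,0,0,0.8,0,0,0,0,0,0,0.8,0,0,0,0,0,0]}}

```text
t: 36.6
tool_pos: [0.4606, -0.2477, 0.3054]
orientation: [0.33, 3.121, 0.004]
force: [0.4, 0.1, 0.1]
opening: 0.0745
```

Run:
```python
from h import *
go(.45,-.28,.3)
t=cam("top");s=cam("side")
a=cv2.resize(t["frame"][235:265,305:337],(400,375),interpolation=cv2.INTER_CUBIC);b=cv2.resize(s["frame"][80:260,210:402],(400,375),interpolation=cv2.INTER_CUBIC)
cv2.imwrite("pics/f3.png",np.clip(np.hstack([a,b])[:,:,::-1]*1.5,0,255).astype(np.uint8))
for m,pt,ps in((MB,(225,200,290,265),(260,100,310,150)),(MO,(130,195,215,265),(255,60,310,110))):
    for b in blobs(t,m,pt,20): print(cv2.boundingRect(b),cv2.contourArea(b))
```

```text
t 36.6 pos [ 0.4606 -0.2477  0.3054] yaw 167.9 tilt 0.25 F [0.44 0.13 0.07] open 0.0745 q6 -1.95
shift [ 0.0072 -0.0677  0.0106] dist 0.034 turn [0.0017 0.0022 0.    ]
(230, 212, 48, 43) 1871.0
(153, 209, 48, 46) 1743.0
```

View pics/f3.png

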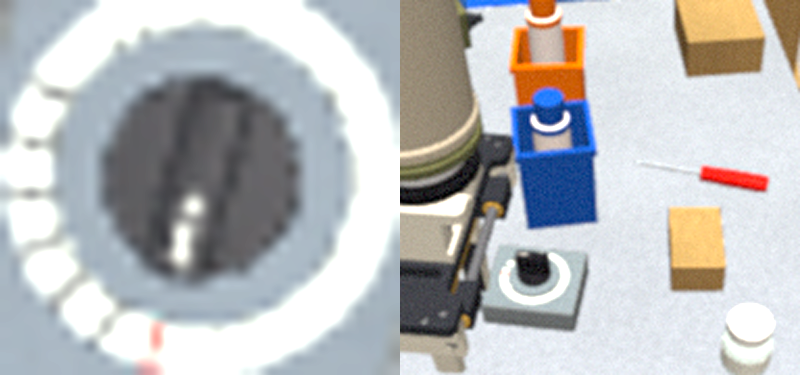

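The final pictures show the knob mark lined up with the red tick, as before the second press. Both cartridges stand upright in their own tubs, the carton, jar and driver are in place, and the arm is clear. Handing in.

```bash
python3 -c "
from plant import *
print(close_job())"
```

```text
the job is handed in; nothing more can be done
None
```

I handed the job in at about 37 s of the 69 s allowed; no verdict came back.

- **Cartridges:** I placed orange first, then blue. Each was lowered in small steps until the board took its weight, then let go. Orange met its board at about 60 mm and was eased up 2 mm before release; blue met its board at about 20 mm. Measured contact forces were about 10 N (orange) and 5 N (blue), against the 45 N limit. In the last pictures both stand upright and centred in their own tubs.
- **Knob:** I turned it anticlockwise about 60° until the torque showed the stop, then let go. One reading from the picture disagreed: the bar's edges looked about 4° short, while the white mark was within 0.4° of the red tick. I gripped it again to check. The torque went from about 0 at 165° to −0.28 N·m at 168°, so the knob was on its stop, and I let go again.
- **Everything else:** By eye, the carton, jar and screwdriver are where they were; I did not measure their positions. The arm finished clear of everything, with wrist force reading about zero.

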